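Put the colour-banded files away in the bench tray

TASK

Tidy the fitter's bench: lay the three files with coloured bands in the white tray, each flat along the strip of its own colour and wholly on it, either end first. The screwdriver and the scraper with plain handles do not belong there: leave them and the V-block where they lie.

Things in the scene. Friction and masses are not known exactly. Their poses are not given: they have to be found in the camera images.
- file_red: Loose file, about 0.1 kg, with a red band round its handle (x=-83 to -49). Lies flat along its x axis, 176 long (all in mm): beech handle 24 wide (y), 20 high, from x=-88 to +12, then ferrule and flat dark blade 15 wide, 5 thick to x=+88, 10 above the underside. Origin: mid-length, at the underside of the handle; z up. Balances near x=-13, on the handle.
- file_yellow: Loose file, about 0.1 kg, with a yellow band round its handle (x=-83 to -49). Lies flat along its x axis, 176 long (all in mm): beech handle 24 wide (y), 20 high, from x=-88 to +12, then ferrule and round dark blade 10 in diameter to x=+88, 10 above the underside. Origin: mid-length, at the underside of the handle; z up. Balances near x=-13, on the handle.
- file_green: Loose file, about 0.1 kg, with a green band round its handle (x=-83 to -49). Lies flat along its x axis, 176 long (all in mm): beech handle 24 wide (y), 20 high, from x=-88 to +12, then ferrule and square dark blade 10 by 10 to x=+88, 10 above the underside. Origin: mid-length, at the underside of the handle; z up. Balances near x=-13, on the handle.
- strip_red: Red strip, 200 mm long (x) by 44 mm wide (y) by 2 mm thick, fixed on the tray floor along the tray's x axis; the resting place of the red-banded file. Origin: centre of its underside; its top is 2 mm above that. The order of the three strips across the tray (56 mm apart) varies.
- strip_yellow: Yellow strip, 200 mm long (x) by 44 mm wide (y) by 2 mm thick, fixed on the tray floor along the tray's x axis; the resting place of the yellow-banded file. Origin: centre of its underside; its top is 2 mm above that. The order of the three strips across the tray (56 mm apart) varies.
- strip_green: Green strip, 200 mm long (x) by 44 mm wide (y) by 2 mm thick, fixed on the tray floor along the tray's x axis; the resting place of the green-banded file. Origin: centre of its underside; its top is 2 mm above that. The order of the three strips across the tray (56 mm apart) varies.
- tray: Open white sheet-steel tray fixed to the bench, 218 (x) by 190 (y) mm, rim 16 mm high, walls and floor 4 mm thick, no dividers. Origin: centre of its underside.
- screwdriver: Loose screwdriver that only looks like a file: plain handle without a band, thin bright round shank 6 in diameter with a flat tip. To be left where it lies. Lies flat along its x axis, 176 long (all in mm): beech handle 24 wide (y), 20 high, from x=-88 to +12, then ferrule and shank to x=+88, 10 above the underside. Origin: mid-length, at the underside of the handle; z up. 
- scraper: Loose scraper that only looks like a file: plain handle without a band, bright thin broad blade 28 wide. To be left where it lies. Lies flat along its x axis, 176 long (all in mm): beech handle 24 wide (y), 20 high, from x=-88 to +12, then ferrule and blade to x=+88, 10 above the underside. Origin: mid-length, at the underside of the handle; z up. 
- vblock: Loose steel V-block, 60 (x) by 44 (y) by 34 mm high, groove along x. A bystander. Origin: centre of its underside.
There are look-alikes about, which are no part of the job. What is shaped like the file_red but pink is not meant. Leave any blue look-alike of the file_green alone.

How it is judged:
By the outcome, as a careful person would: the job done as asked, in the order asked, and still so for the second after the job is handed in, with the robot touching nothing.
It also fails if it takes over 77 s, if anything falls off the work surface, if the arm or the gripper's body presses on something with over 40 N, if the wrist force passes 120 N, or if a joint passes its speed limit or range.

ROBOT

A 6-joint arm with a two-finger parallel gripper is mounted at the origin on the work surface. World frame = base frame: x ahead of the robot, y to its left, z up, the work surface at z = 0. Lengths are in mm, angles in rad, forces in N, time in s.
With the tool pointing down it reaches from about 350 to 725 mm from the base axis. Payload 4.3 kg.
Tool frame: the origin (TCP) lies midway between the tips of the shut fingers; the grasp point (between the pads) lies 19 mm behind it (arm.pinch_z is the distance from the TCP to the grasp point, in mm); z points along the fingers, y is the line along which they close (so a half turn about z gives the same grasp; the last joint's range is limited). The gripper opens to 85 mm and grips with 20 to 120 N. Pads are 22 mm wide; open, the fingers measure 114 mm over their backs; the gripper's body (76 mm by 85 mm) begins 54 mm behind the grasp point. The pads swing forward as they close: fully open they stand 13 mm farther back than shut.
Start: joints at [1.239, 0.377, 0.081, 1.274, 0, 1.46], TCP at [126.496, 560.951, 231.329] pointing down, gripper open.
Joint ranges: [-2.72, 2.72], [-0.84, 1.66], [-1.02, 1.22], [-1.77, 2.12], [-1.37, 1.28], [-3.14, 3.14]. Speed limits (rad/s): [2.57, 2.57, 3.14, 3.14, 3.14, 3.14].

INTERFACE

Orientations are given as a rotation vector (axis times angle).
In Python, from plant import arm, vision gives the robot as it stands.
- The arm moves only by the tool drive_tool, never from a script. Its argument "steps" is a list of rows, each a list of 3 entries, a list of its own where there are three numbers: the shift along the tool's x, y, z in cm, then the turn about the tool's z in rad, then the gripper command: -1 is fully open, 1 is shut, values between are in proportion. A call has 1 to 10 rows; each row shifts and turns the commanded pose from where the row before left it, along the tool's axes as they then stand; what a row does not reach is not made up. A row lasts 1/12 s, in which the tool goes at most 41.7 mm and 7.16 degrees, less where a joint would pass 70% of its speed; a pose out of reach is approached as far as the arm can. A call is refused whole if a number of a shift passes 4.17 or a number of a turn 0.125, either way. A call with a gripper value outside its range is refused whole. The fingers move at their own pace and stop on an object; the grip force is fixed at half the most. Time passes only in rows, so rows that do not move let the fingers close. It gives the time, the measured TCP pose, the force, the opening and the grip force at its end, in the units of the state.
- arm.read_state(): the state, without advancing time (a new reading comes with each control period).
- vision.get_image(name): name is "scene" or "top" or "wrist"; returns (picture, depth): 480x640x3 uint8, blue, green, red; 480x640 float32, mm along the optical axis (not along the pixel's ray), 0 where there is no reading.
- vision.get_calibration(name): a dict with "intrinsics" (3x3 intrinsics, pixels), "rvec" (rotation vector, rad) and "tvec" (3), from world to camera coordinates, as OpenCV has them; the wrist camera has in their place "T_tool_cam" (4x4, takes a point from camera to tool coordinates, whose origin is the TCP and whose axes are the flange's). Camera axes: x right, y down, z forward; pixel columns grow to the right and rows downward; lengths in mm; the calibration is good to about 2 mm. A picture is of the moment at which its call begins: read the wrist's pose just before it. get_calibration takes no time and is no camera call.
- arm.close_job(): hands the job in; it is judged then, once.
Trained networks look in the newest picture that a camera, given by its name, has taken for a name from the list of things; names that differ only in an ending like _2 or _b are one class to them, and where a whole thing is asked for, a point or a joint stands for the part that bears it (a point fixed in the world has none). Each returns a list of dicts, best first, with "confidence" (0 to 1); they miss things now and then, are a little off and sometimes report something else, mostly with a low value. They report only what shows in the picture. A call takes as long as a camera call. They do not tell look-alikes from the thing itself.
- vision.boxes_of(camera, target): "extent" ([centre column, centre row, width, height] in pixels, round what is visible of it).
- vision.outline_of(camera, target): "region" (480x640 bool, what is visible of it) and "extent" ([centre column, centre row, width, height] in pixels, round what is visible of it).
- vision.spot_point(camera, target): "point" ([column, row] in pixels: a listed point, or the origin of a listed thing).
The state is a dict: "t": time; "joint_pos": joint angles; "dq": joint speeds; "joint_torque": joint torques, N m; "position": TCP position; "tool_rot": TCP orientation; "force": force on the tool from outside, world axes, zero at the start; "torque": the same for the moment, N m; "opening": finger opening in mm; "finger_force": force on a finger pad.
Only numpy, scipy, OpenCV 4.12 (cv2) and the standard library are available. Lean on these libraries where they do the work, as an engineer would, in place of code of your own. Each camera call takes 0.05 s, during which the arm holds its last target. There are 200 camera calls.

## Working session

There is one attempt and no reset: what is moved stays moved. The work goes in short steps, Python scripts to look and compute and a tool call to move; the robot and the scene stay as the last step left them, time stands still between calls to the robot, and variables do not carry over. Pictures are saved under pics/ and viewed, at most 14 in all, crops included, and the job is handed in when it is done.

Besides the shell and the picture viewer there is one more tool, called after "Request:" by a JSON object that holds its "api" and its "payload". drive_tool: Moves the arm, as the interface text tells. Its arguments: {"type":"object","properties":{"steps":{"type":"array"}},"required":["steps"]}

```bash
mkdir -p pics; ls
python3 - <<'E'
from plant import arm, vision
import cv2,numpy as np
s=arm.read_state();print({k:np.round(v,3).tolist() for k,v in s.items()})
for n in("top","scene"):
    p,d=vision.get_image(n);cv2.imwrite(f"pics/{n}0.png",p);np.save(f"{n}_d.npy",d)
    c=vision.get_calibration(n);print(n,{k:np.round(v,3).tolist() for k,v in c.items()})
print(vision.get_calibration("wrist"))
E
```

```text
pics
{'t': 0.0, 'joint_pos': [1.239, 0.378, 0.08, 1.274, -0.0, 1.46], 'dq': [-0.0, 0.001, 0.001, 0.001, -0.0, 0.0], 'joint_torque': [0.0, -46.361, 26.987, 0.021, 0.0, -0.0], 'position': [126.279, 560.289, 230.35], 'tool_rot': [-0.348, -3.122, 0.003], 'force': [-0.23, -0.192, -0.533], 'torque': [-0.027, -0.01, 0.02], 'finger_force': 0.0, 'opening': 85.634}
top {'intrinsics': [[584.266, 0.0, 316.682], [0.0, 584.266, 242.912], [0.0, 0.0, 1.0]], 'rvec': [2.155, -2.054, 0.218], 'tvec': [57.126, 612.952, 1587.753]}
scene {'intrinsics': [[579.324, 0.0, 310.702], [0.0, 579.324, 237.039], [0.0, 0.0, 1.0]], 'rvec': [1.813, 1.489, -0.703], 'tvec': [-195.495, -347.491, 1975.32]}
{'intrinsics': array([[411.39665419,   0.        , 319.17250301],
       [  0.        , 411.39665419, 238.20153542],
       [  0.        ,   0.        ,   1.        ]]), 'T_tool_cam': array([[-4.47301074e-04, -9.60718970e-01, -2.77522721e-01,
         7.07407044e+01],
       [ 9.99999880e-01, -3.73651242e-04, -3.18270098e-04,
        -3.31362485e-01],
       [ 2.02071411e-04, -2.77522830e-01,  9.60719021e-01,
        -1.42952403e+02],
       [ 0.00000000e+00,  0.00000000e+00,  0.00000000e+00,
         1.00000000e+00]])}
```

View pics/top0.png

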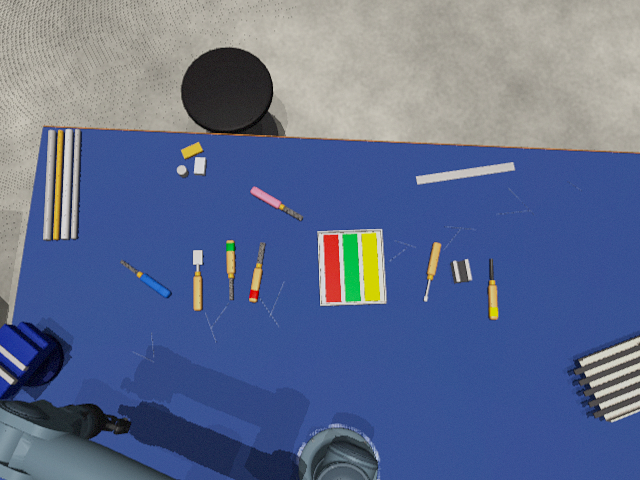

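View pics/scene0.png

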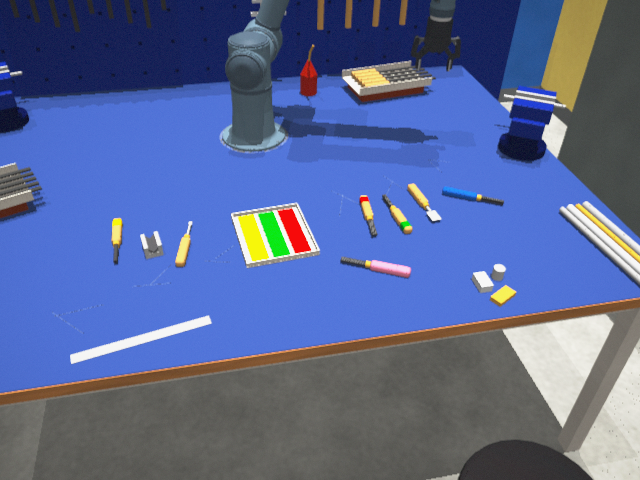

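The top view shows the tray at about (352,267), with its strips red, green and yellow from left to right. The red file is at (258,272) with its handle down, the green file at (231,270) with its handle up, and the yellow file at (493,290) with its handle down. The pink and blue decoys, screwdriver and scraper are separate from these. The scene view agrees.

```bash
cat > h.py <<'E'
from plant import arm, vision
import cv2,numpy as np
from scipy.spatial.transform import Rotation as R
def cam(n,s=None):
    c=vision.get_calibration(n);K=c["intrinsics"]
    if "rvec" in c:
        Rm=cv2.Rodrigues(np.array(c["rvec"],float))[0];t=np.array(c["tvec"],float).ravel()
        return K,Rm.T,-Rm.T@t
    T=c["T_tool_cam"];Rt=R.from_rotvec(s["tool_rot"]).as_matrix()
    return K,Rt@T[:3,:3],Rt@T[:3,3]+np.array(s["position"])
def ray(C,px):
    K,Rw,o=C;d=Rw@np.linalg.solve(K,[px[0],px[1],1.]);return o,d/np.linalg.norm(d)
def atz(C,px,z):
    o,d=ray(C,px);return o+d*(z-o[2])/d[2]
def tri(C1,p1,C2,p2):
    o1,d1=ray(C1,p1);o2,d2=ray(C2,p2)
    k=np.linalg.lstsq(np.c_[d1,-d2],o2-o1,rcond=None)[0]
    a,b=o1+k[0]*d1,o2+k[1]*d2;return (a+b)/2,np.linalg.norm(a-b)
def yaw(s):
    m=R.from_rotvec(s["tool_rot"]).as_matrix();return np.arctan2(m[1,0],m[0,0])
E
python3 - <<'E'
from h import *
C={n:cam(n) for n in("top","scene")}
print("yaw tool x",yaw(arm.read_state()), R.from_rotvec(arm.read_state()["tool_rot"]).as_matrix().round(3).tolist())
for n in C: vision.get_image(n)
for t in ["file_red","file_green","file_yellow","strip_red","strip_green","strip_yellow","tray"]:
    q={}
    for n in C:
        r=vision.spot_point(n,t)
        for x in r[:3]: print(t,n,np.round(x["point"],1),round(x["confidence"],2))
        if r: q[n]=r[0]["point"]
    if len(q)==2:print("  tri",[np.round(v,1) for v in tri(C["top"],q["top"],C["scene"],q["scene"])])
    for x in vision.outline_of("top",t)[:2]:
        m=x["region"];ys,xs=np.nonzero(m)
        z=20 if t=="tray" else 8 if "strip" in t else 15
        P=np.array([atz(C["top"],p,z)[:2] for p in zip(xs,ys)],np.float32)
        b=cv2.minAreaRect(P);print("  rect",np.round(b[0],1),np.round(b[1],1),round(b[2],1),round(x["confidence"],2),np.round(x["extent"]))
E
```

```text
yaw tool x 2.9197976628196987 [[-0.976, 0.22, -0.001], [0.22, 0.976, -0.002], [0.0, -0.002, -1.0]]
file_red top [256.  272.5] 0.92
file_red top [278.  204.7] 0.61
file_red top [347.3 268.2] 0.37
file_red scene [372.4 265.7] 0.83
file_red scene [369.2 217.6] 0.79
file_red scene [249.2 237. ] 0.6
  tri [array([ 552.1,  275.7, -159.7]), np.float64(4.8)]
  rect [528.1 251.9] [ 27.7 175.9] 82.9 0.83 [256. 273.  15.  59.]
  rect [735.4 212.9] [176.6  27.1] 62.2 0.75 [276. 204.  48.  34.]
file_green top [146.4 279.7] 0.96
file_green top [232.5 271.6] 0.89
file_green scene [474.8 199.4] 0.61
file_green scene [396.9 217.1] 0.6
  tri [array([493.3, 583.5,  -4.4]), np.float64(11.2)]
  rect [530.9 333.7] [167.4  23.2] 4.7 0.76 [232. 271.   8.  59.]
file_yellow top [488.8 290. ] 0.81
file_yellow scene [117.7 243.3] 0.8
  tri [array([ 509. , -419.7,   -4.3]), np.float64(3.2)]
  rect [ 511.7 -424.5] [ 28.4 176.8] 89.2 0.92 [492. 290.  10.  65.]
strip_red top [331.6 269.3] 0.67
strip_red scene [294.4 230.8] 0.89
  tri [array([5.474e+02, 4.140e+01, 2.000e-01]), np.float64(2.7)]
  rect [552.4  40.9] [198.   46.4] 3.8 0.58 [331. 269.  21.  74.]
strip_green top [351.3 268.3] 0.57
strip_green scene [271.5 235.1] 0.84
  tri [array([552.9, -18.9,  -1.4]), np.float64(3.2)]
  rect [557.  -15.3] [200.2  44.1] 4.9 0.61 [351. 268.  21.  66.]
  rect [558.8 -14.2] [222.8 194.2] 4.9 0.28 [352. 267.  67.  71.]
strip_yellow top [371.8 266. ] 0.89
strip_yellow top [257.1 273.6] 0.68
strip_yellow scene [249.6 237.1] 0.84
  tri [array([561.1, -78. ,   6.9]), np.float64(3.6)]
  rect [560.9 -71. ] [198.6  44. ] 5.0 0.67 [370. 266.  18.  73.]
tray top [350.  271.8] 0.95
tray scene [271.9 235.1] 0.82
tray scene [187.7 246.6] 0.62
  tri [array([543.6, -16.2,  -9. ]), np.float64(4.0)]
  rect [555.7 -15.1] [219.  189.6] 4.9 0.84 [351. 268.  69.  74.]
```

Request:
{"api": "drive_tool", "payload": {"steps": [[[-3.6,-1.7,0],0,0],[[-3.6,-1.7,0],0,0],[[-3.6,-1.7,0],0,0],[[-3.6,-1.7,0],0,0],[[-3.6,-1.7,0],0,0],[[-3.6,-1.7,0],0,0],[[-3.6,-1.7,0],0,0],[[-3.6,-1.7,0],0,0],[[-3.6,-1.7,0],0,0],[[-3.6,-1.7,0],0,0]]}}

```text
t: 2.08
position: [441.6, 314.4, 231.6]
tool_rot: [0.348, 3.122, 0.001]
force: [-0.4, 1.0, -0.8]
opening: 42.7
finger_force: 0.0
```

Request:
{"api": "drive_tool", "payload": {"steps": [[[-2.9,-1.5,0],0,0.1],[[-2.9,-1.5,0],0,0.1],[[-2.9,-1.4,0],-0.1,0.1],[[0,0,0],0,0.1],[[0,0,0],0,0.1]]}}

```text
t: 2.5
position: [516.6, 252.7, 231.0]
tool_rot: [-0.197, -3.135, -0.0]
force: [-1.1, -0.1, 0.2]
opening: 38.3
finger_force: 0.0
```

```bash
cat > look.py <<'E'
import sys
from h import *
name=sys.argv[1];T=sys.argv[2:]
s=arm.read_state();p,d=vision.get_image("wrist");C=cam("wrist",s)
cv2.imwrite(f"pics/{name}.png",p)
print("t",round(s["t"],2),"tcp",np.round(s["position"],1),"yaw",round(yaw(s),3),"open",round(s["opening"],1))
K,Rw,o=C
for t in T:
    for x in vision.outline_of("wrist",t)[:3]:
        m=x["region"];ys,xs=np.nonzero(m);zz=d[ys,xs];ok=zz>0
        W=(Rw@(np.linalg.solve(K,np.c_[xs,ys,np.ones(len(xs))].T)*zz)).T+o
        W=W[ok];b=cv2.minAreaRect(W[:,:2].astype(np.float32))
        a=b[2]+(90 if b[1][1]>b[1][0] else 0); a=(a+90)%180-90
        print(t,round(x["confidence"],2),"ext",np.round(x["extent"]),"ctr",np.round(b[0],1),"sz",np.round(b[1],1),"axis deg",round(a,1),"rad",round(np.radians(a),3),"z5/50/95",np.percentile(W[:,2],[5,50,95]).round(1))
E
python3 look.py w1 file_red file_green scraper strip_red tray
```

```text
t 2.5 tcp [516.6 252.7 231. ] yaw 3.016 open 38.3
file_red 0.86 ext [324. 411. 127.  43.] ctr [642.5 215.8] sz [259.4 122. ] axis deg 6.7 rad 0.117 z5/50/95 [ 7.1 16.6 21. ]
file_red 0.58 ext [320. 207.  33. 193.] ctr [526.9 254.1] sz [ 26.3 177.2] axis deg -5.1 rad -0.088 z5/50/95 [12.2 19.2 21.4]
file_green 0.81 ext [621.  96.  38.  49.] ctr [457.8 519.7] sz [42.2 24.3] axis deg 56.3 rad 0.982 z5/50/95 [ 7.5 18.7 21.5]
file_green 0.8 ext [414. 200.  53. 195.] ctr [533.3 333.8] sz [183.8  28. ] axis deg 5.9 rad 0.103 z5/50/95 [12.7 19.  21.3]
scraper 0.71 ext [514. 147.  50. 206.] ctr [496.1 428.4] sz [181.5  33.5] axis deg 5.2 rad 0.091 z5/50/95 [10.1 18.3 21.2]
strip_red 0.76 ext [ 99. 257. 115. 202.] ctr [550.3  38.7] sz [200.3  47.4] axis deg 4.6 rad 0.08 z5/50/95 [5.2 6.5 7.7]
tray 0.68 ext [ 90. 267. 176. 249.] ctr [558.8 -14.5] sz [226.5 189.1] axis deg 4.7 rad 0.083 z5/50/95 [ 3.2  5.  16.7]
```

View pics/w1.png

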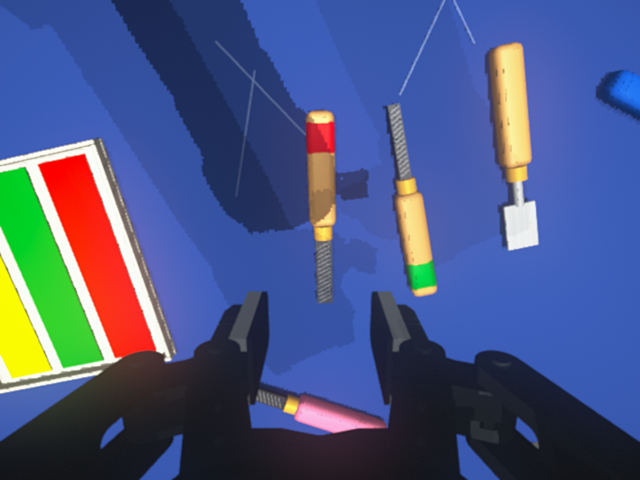

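The wrist view shows the red file at (322,205), aligned between the fingers. The green file is at (413,200), with its banded end at (424,278). The tray is on the left. I'm grasping the red file now.

Request:
{"api": "drive_tool", "payload": {"steps": [[[0.3,0.2,3.8],-0.02,0],[[0,0,4.0],0,0],[[0,0,4.0],0,0],[[0,0,4.0],0,0],[[0,0,3.6],0,0],[[0,0,2.0],0,0],[[0,0,1.2],0,0],[[0,0,0],0,0],[[0,0,0],0,1],[[0,0,0],0,1]]}}

```text
t: 3.63
position: [513.3, 256.9, 6.6]
tool_rot: [0.159, 3.136, 0.001]
force: [0.5, 0.7, -1.2]
opening: 22.5
finger_force: 60.7
```

Request:
{"api": "drive_tool", "payload": {"steps": [[[0,0,0],0,1],[[0,0,0],0,1],[[0,0,0],0,1]]}}

```text
t: 3.88
position: [513.7, 256.7, 6.5]
tool_rot: [0.16, 3.135, 0.002]
force: [-0.3, -0.3, 2.1]
opening: 22.3
finger_force: 61.2
```

Request:
{"api": "drive_tool", "payload": {"steps": [[[0,0,-2.0],0,1],[[0,0,-4.0],0,1],[[0,0,-3.0],-0.095,1],[[0,0,0],-0.09,1],[[-0.1,-3.65,0],0,1],[[-0.1,-3.65,0],0,1],[[-0.1,-3.65,0],0,1],[[-0.1,-3.65,0],0,1],[[-0.1,-3.65,0],0,1],[[-0.1,-3.65,0],0,1]]}}

```text
t: 4.72
position: [537.1, 36.8, 95.9]
tool_rot: [-0.131, 3.138, 0.0]
force: [1.0, -0.4, -0.6]
opening: 22.2
finger_force: 60.7
```

Request:
{"api": "drive_tool", "payload": {"steps": [[[0,0,0],0,1]]}}

```text
t: 4.8
position: [538.3, 32.4, 96.0]
tool_rot: [-0.119, 3.137, -0.006]
force: [1.1, 0.2, -0.8]
opening: 22.5
finger_force: 60.8
```

```bash
python3 look.py w2 file_red strip_red strip_green strip_yellow tray
```

```text
t 4.8 tcp [538.3  32.4  96. ] yaw -3.066 open 22.5
file_red 0.77 ext [320. 273.  77. 325.] ctr [560.3  34.9] sz [191.8  34.6] axis deg 1.6 rad 0.028 z5/50/95 [104.6 109.5 110.9]
file_red 0.67 ext [466. 473.  21.  13.] ctr [614.4 100.1] sz [194.9   9.7] axis deg 28.6 rad 0.5 z5/50/95 [10.4 12.9 14. ]
strip_red 0.91 ext [333. 246.  80. 320.] ctr [551.3  40.3] sz [202.9  44.5] axis deg 5.4 rad 0.094 z5/50/95 [5.3 6.5 7.8]
strip_green 0.81 ext [232. 247.  94. 320.] ctr [554.2 -12. ] sz [200.9  56.3] axis deg 4.6 rad 0.08 z5/50/95 [5.3 6.4 7.5]
strip_yellow 0.57 ext [134. 231. 111. 279.] ctr [544.1 -53.8] sz [172.5  86.9] axis deg 5.1 rad 0.089 z5/50/95 [5.4 6.4 7.5]
tray 0.78 ext [220. 246. 371. 363.] ctr [559.6 -21.7] sz [234.3 202.5] axis deg 3.5 rad 0.062 z5/50/95 [ 3.5  4.9 16.7]
```

View pics/w2.png

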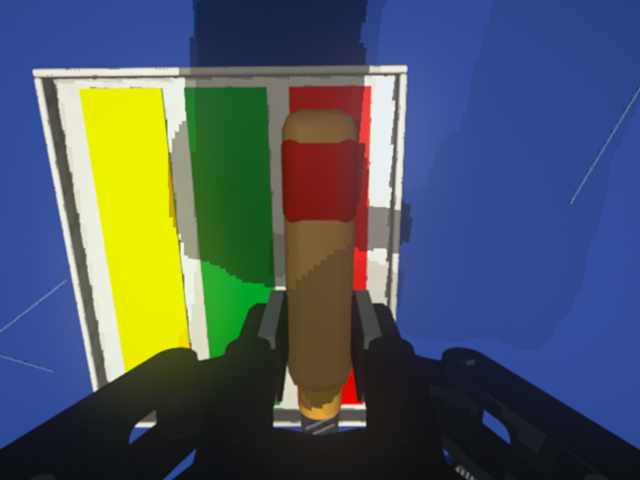

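The red file is held straight over the red strip, which is at (330,245) in the image, but about 6 mm too far to the right in world terms. I'll let the arm settle and then correct that.

Request:
{"api": "drive_tool", "payload": {"steps": [[[0,0,0],0,1],[[0,0,0],0,1]]}}

```text
t: 5.27
position: [536.8, 39.6, 95.3]
tool_rot: [0.134, -3.139, -0.0]
force: [-0.4, -0.2, -0.5]
opening: 22.4
finger_force: 60.8
```

Request:
{"api": "drive_tool", "payload": {"steps": [[[-0.1,0,3.0],0,1],[[0,0,2.5],0,1],[[0,0,1.5],0,1],[[0,0,0.7],0,1],[[0,0,0.5],0,1],[[0,0,0],0,1],[[0,0,0],0,0.25],[[0,0,0],0,0.25],[[0,0,0],0,0.25]]}}

```text
t: 6.02
position: [539.0, 38.6, 14.2]
tool_rot: [-0.131, 3.137, -0.0]
force: [0.4, 0.8, 0.4]
opening: 32.2
finger_force: 0.0
```

Request:
{"api": "drive_tool", "payload": {"steps": [[[0,0,-2.0],0,0.25],[[0,0,-4.0],0,0.25],[[0,0,-4.0],0,0.25],[[0,0,-4.0],0,0.25]]}}

```text
t: 6.35
position: [537.5, 38.6, 155.2]
tool_rot: [0.131, -3.139, -0.0]
force: [1.7, -1.2, -0.5]
opening: 31.5
finger_force: 0.0
```

```bash
python3 look.py w3 file_red strip_red
```

```text
t 6.35 tcp [537.5  38.6 155.2] yaw -3.058 open 31.5
file_red 0.64 ext [319. 236.  37. 234.] ctr [552.3  40.1] sz [176.   25.2] axis deg 4.7 rad 0.082 z5/50/95 [18.5 25.3 27.3]
strip_red 0.86 ext [321. 226.  64. 266.] ctr [550.2  39.4] sz [200.1  44.1] axis deg 4.9 rad 0.085 z5/50/95 [5.3 6.4 7.6]
```

Request:
{"api": "drive_tool", "payload": {"steps": [[[-0.42,3.68,0],0,0],[[-0.42,3.68,0],0,0],[[-0.42,3.68,0],0,0],[[-0.42,3.68,0],0,0],[[-0.42,3.68,0],0,0],[[-0.42,3.68,0],0,0],[[-0.42,3.68,0],0,0],[[-0.42,3.68,0],0,0],[[0,0,0],0,0],[[0,0,0],0,0]]}}

```text
t: 7.33
position: [545.8, 336.2, 151.4]
tool_rot: [0.136, -3.137, 0.002]
force: [-0.5, -0.3, 0.1]
opening: 42.7
finger_force: 0.0
```

Request:
{"api": "drive_tool", "payload": {"steps": [[[0,0,0],0,0],[[0,0,0],0,0]]}}

```text
t: 7.5
position: [546.6, 333.3, 152.5]
tool_rot: [0.129, -3.137, 0.002]
force: [-0.4, -0.8, -1.5]
opening: 42.7
finger_force: 0.0
```

```bash
python3 look.py w4 file_green scraper
```

```text
t 7.5 tcp [546.6 333.3 152.5] yaw -3.06 open 42.7
file_green 0.76 ext [610. 128.  61.  88.] ctr [468.3 524.5] sz [65.7 29.3] axis deg 34.0 rad 0.594 z5/50/95 [ 7.9 19.3 21.5]
file_green 0.72 ext [322. 189.  36. 254.] ctr [530.8 332.5] sz [178.1  25.3] axis deg 5.0 rad 0.087 z5/50/95 [14.7 19.2 21.3]
scraper 0.95 ext [464. 148.  60. 266.] ctr [495.6 427.4] sz [182.8  32.4] axis deg 5.4 rad 0.095 z5/50/95 [10.8 18.7 21.1]
```

View pics/w4.png

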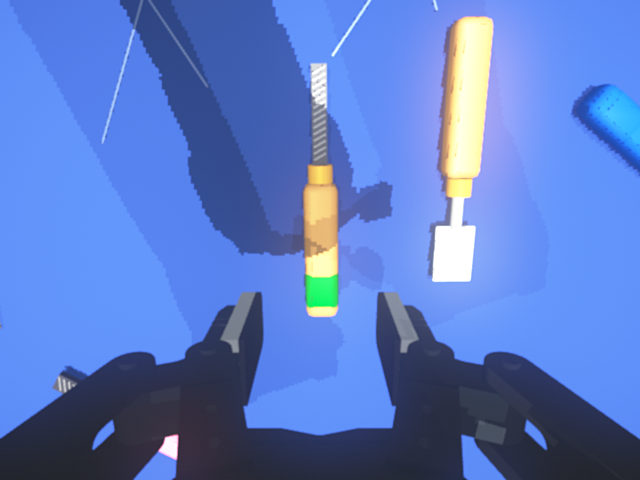

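The green file is dead upright at (322,189) with its green band at (322,290), so it lines up with the fingers. I'm grasping it.

Request:
{"api": "drive_tool", "payload": {"steps": [[[0.3,0,3.8],0,0],[[0,0,4.0],0,0],[[0,0,3.8],0,0],[[0,0,2.0],0,0],[[0,0,1.0],0,0],[[0,0,0],0,0],[[0,0,0],0,1],[[0,0,0],0,1],[[0,0,0],0,1],[[0,0,0],0,1]]}}

```text
t: 8.48
position: [545.7, 335.3, 9.6]
tool_rot: [-0.13, 3.135, 0.003]
force: [-0.3, -0.2, 4.1]
opening: 22.0
finger_force: 61.4
```

Request:
{"api": "drive_tool", "payload": {"steps": [[[0,0,0],0,1]]}}

```text
t: 8.57
position: [545.7, 335.3, 9.6]
tool_rot: [-0.13, 3.135, 0.002]
force: [-1.0, -0.9, 5.1]
opening: 22.0
finger_force: 61.7
```

Request:
{"api": "drive_tool", "payload": {"steps": [[[0,0,-2.0],0,1],[[0,0,-4.0],0,1],[[0,0,-3.0],0,1],[[0.1,-3.9,0],0,1],[[0.1,-3.9,0],0,1],[[0.1,-3.9,0],0,1],[[0.1,-3.9,0],0,1],[[0.1,-3.9,0],0,1],[[0.1,-3.9,0],0,1],[[0.1,-3.9,0],0,1]]}}

```text
t: 9.4
position: [559.6, 60.2, 97.8]
tool_rot: [-0.131, 3.138, 0.0]
force: [0.9, -0.3, -0.5]
opening: 22.2
finger_force: 60.9
```

Request:
{"api": "drive_tool", "payload": {"steps": [[[0,-3.9,0],0,1],[[0,-3.9,0],0,1],[[0,0,0],0,1],[[0,0,0],0,1],[[0,0,0],0,1],[[0,0,0],0,1]]}}

```text
t: 9.9
position: [565.9, -14.7, 97.4]
tool_rot: [0.133, -3.139, -0.001]
force: [-0.8, -0.1, -1.2]
opening: 22.0
finger_force: 60.8
```

```bash
python3 look.py w5 file_green strip_green strip_yellow file_red
```

```text
t 9.9 tcp [565.9 -14.7  97.4] yaw -3.057 open 22.0
file_green 0.87 ext [321. 219.  68. 433.] ctr [569.2 -12.8] sz [266.8  44.2] axis deg 4.4 rad 0.077 z5/50/95 [102.4 106.3 108.8]
strip_green 0.8 ext [318. 166.  85. 253.] ctr [524.7 -19. ] sz [139.6  44.3] axis deg 4.8 rad 0.084 z5/50/95 [5.3 6.4 7.5]
strip_yellow 0.67 ext [216. 200.  95. 323.] ctr [553.7 -68. ] sz [189.5  54.9] axis deg 5.2 rad 0.091 z5/50/95 [5.3 6.4 7.5]
```

View pics/w5.png

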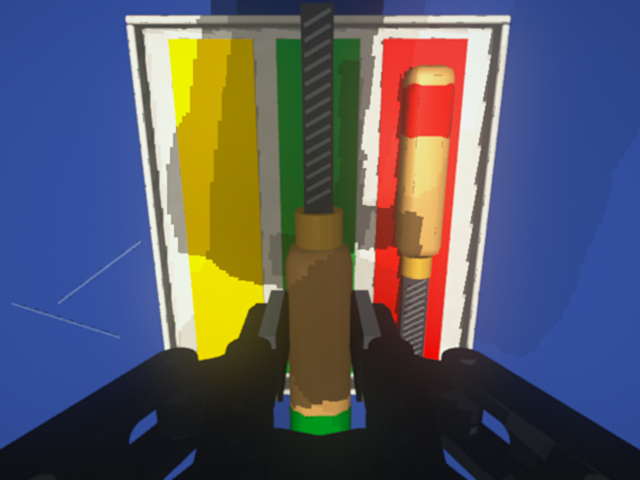

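The green file is above the green strip at (318,200), and the red file lies well inside its own strip at (425,210). I'm lowering green after a 3.5 mm forward correction.

Request:
{"api": "drive_tool", "payload": {"steps": [[[-0.35,0,3.0],0,1],[[0,0,2.5],0,1],[[0,0,1.5],0,1],[[0,0,0.7],0,1],[[0,0,0.5],0,1],[[0,0,0],0,1],[[0,0,0],0,0.25],[[0,0,0],0,0.25],[[0,0,0],0,0.25]]}}

```text
t: 10.9
position: [570.6, -15.6, 16.1]
tool_rot: [-0.131, 3.137, -0.0]
force: [-0.1, 0.5, -0.0]
opening: 32.2
finger_force: 0.0
```

Request:
{"api": "drive_tool", "payload": {"steps": [[[0,0,-2.0],0,0.25],[[0,0,-4.0],0,0.25],[[0,0,-4.0],0,0.25],[[0,0,-4.0],0,0.25],[[0,0,0],0,0.25]]}}

```text
t: 11.32
position: [575.1, -16.3, 164.5]
tool_rot: [-0.13, 3.124, -0.004]
force: [2.0, -0.6, 1.2]
opening: 32.3
finger_force: 0.0
```

```bash
python3 look.py w6 file_green strip_green file_red strip_yellow
```

```text
t 11.32 tcp [575.1 -16.3 164.5] yaw -3.058 open 32.3
file_green 0.86 ext [322. 178.  36. 251.] ctr [554.1 -17.8] sz [180.5  25.8] axis deg 6.1 rad 0.107 z5/50/95 [20.6 25.3 27.4]
strip_green 0.68 ext [321. 174.  66. 276.] ctr [555.4 -16.3] sz [202.5  45.9] axis deg 4.8 rad 0.084 z5/50/95 [5.2 6.5 7.7]
file_red 0.68 ext [406. 184.  48. 251.] ctr [554.7  33.4] sz [182.9  46.3] axis deg 1.1 rad 0.019 z5/50/95 [17.9 25.2 27.4]
strip_yellow 0.58 ext [244. 177.  75. 275.] ctr [559.4 -67.6] sz [200.6  54.1] axis deg 5.1 rad 0.089 z5/50/95 [5.3 6.5 7.6]
```

Request:
{"api": "drive_tool", "payload": {"steps": [[[1.06,-3.95,0],0,0],[[1.06,-3.95,0],0,0],[[1.06,-3.95,0],0,0],[[1.06,-3.95,0],0,0],[[1.06,-3.95,0],0,0],[[1.06,-3.95,0],0,0],[[1.06,-3.95,0],0,0],[[1.06,-3.95,0],0,0],[[1.06,-3.95,0],0,0],[[1.06,-3.95,0],0,0]]}}

```text
t: 12.4
position: [495.1, -419.0, 153.0]
tool_rot: [0.13, -3.136, -0.005]
force: [1.0, -0.3, -0.3]
opening: 42.6
finger_force: 0.0
```

Request:
{"api": "drive_tool", "payload": {"steps": [[[0,0,0],0.1,0],[[0,0,0],0,0],[[0,0,0],0,0],[[0,0,0],0,0],[[0,0,0],0,0]]}}

```text
t: 12.82
position: [497.0, -416.3, 154.7]
tool_rot: [-0.022, -3.141, -0.002]
force: [1.3, 0.5, -1.0]
opening: 42.7
finger_force: 0.0
```

```bash
python3 look.py w7 file_yellow vblock screwdriver
```

```text
t 12.82 tcp [ 497.  -416.3  154.7] yaw 3.128 open 42.7
file_yellow 0.6 ext [308. 231.  40. 236.] ctr [ 509.8 -424.2] sz [176.   26.7] axis deg 0.6 rad 0.011 z5/50/95 [13.1 19.5 21.4]
vblock 0.87 ext [437. 298.  83.  94.] ctr [ 560. -326.] sz [71.7 54.8] axis deg 10.6 rad 0.184 z5/50/95 [ 7.9 25.6 35.1]
screwdriver 0.72 ext [548. 270.  90. 189.] ctr [ 538.3 -241.2] sz [ 36.6 145.9] axis deg -9.3 rad -0.162 z5/50/95 [ 8.4 17.8 21. ]
```

View pics/w7.png

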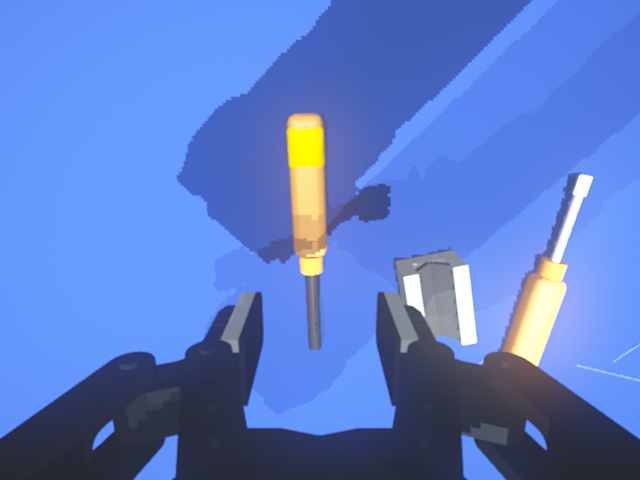

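The yellow file is at (308,231), about 8 mm left of the finger centre. The V-block at (437,298) and the screwdriver at (548,270) are both clear of it. I'm grasping it.

Request:
{"api": "drive_tool", "payload": {"steps": [[[0,-0.8,2.0],-0.02,0],[[0,0,4.0],0,0],[[0,0,4.0],0,0],[[0,0,2.5],0,0],[[0,0,1.5],0,0],[[0,0,0.8],0,0],[[0,0,0],0,0],[[0,0,0],0,1],[[0,0,0],0,1],[[0,0,0],0,1]]}}

```text
t: 13.85
position: [497.9, -427.2, 9.3]
tool_rot: [-0.005, 3.139, -0.004]
force: [0.4, -0.3, -0.1]
opening: 21.9
finger_force: 60.9
```

Request:
{"api": "drive_tool", "payload": {"steps": [[[0,0,0],0,1],[[0,0,0],0,1]]}}

```text
t: 14.02
position: [497.8, -427.1, 9.1]
tool_rot: [-0.005, 3.139, -0.004]
force: [-0.5, -0.1, 5.4]
opening: 22.1
finger_force: 61.7
```

Request:
{"api": "drive_tool", "payload": {"steps": [[[0,0,-2.0],0,1],[[0,0,-4.0],0,1],[[0,0,-3.0],-0.08,1],[[0,0,0],0,1]]}}

```text
t: 14.35
position: [500.0, -429.5, 104.9]
tool_rot: [-0.134, 3.131, -0.014]
force: [1.4, -0.9, 0.0]
opening: 22.5
finger_force: 61.0
```

Request:
{"api": "drive_tool", "payload": {"steps": [[[-0.8,3.5,0],0,1],[[-0.8,3.5,0],0,1],[[-0.8,3.5,0],0,1],[[-0.8,3.5,0],0,1],[[-0.8,3.5,0],0,1],[[-0.8,3.5,0],0,1],[[-0.8,3.5,0],0,1],[[-0.8,3.5,0],0,1],[[-0.8,3.5,0],0,1],[[-0.8,3.4,0],0,1]]}}

```text
t: 15.18
position: [547.1, -69.8, 97.1]
tool_rot: [0.13, -3.139, -0.0]
force: [0.5, -0.1, -1.6]
opening: 22.3
finger_force: 61.0
```

Request:
{"api": "drive_tool", "payload": {"steps": [[[0,0,0],0,1],[[0,0,0],0,1],[[0,0,0],0,1],[[0,0,0],0,1],[[0,0,0],0,1]]}}

```text
t: 15.6
position: [547.3, -72.9, 97.2]
tool_rot: [0.127, -3.139, 0.0]
force: [0.4, 0.2, -2.4]
opening: 22.2
finger_force: 61.0
```

```bash
python3 look.py w8 file_yellow strip_yellow strip_green
```

```text
t 15.6 tcp [547.3 -72.9  97.2] yaw -3.06 open 22.2
file_yellow 0.94 ext [321. 268.  77. 333.] ctr [576.6 -62.3] sz [216.9  37.6] axis deg 9.7 rad 0.169 z5/50/95 [103.5 108.1 109.5]
file_yellow 0.7 ext [429. 245. 374. 361.] ctr [553.4 -11.9] sz [220.3 203.8] axis deg 5.4 rad 0.094 z5/50/95 [ 3.4  4.9 16.7]
strip_yellow 0.63 ext [420. 223.  87. 275.] ctr [538.3 -23.1] sz [166.2  57.2] axis deg 4.9 rad 0.085 z5/50/95 [5.2 6.4 7.5]
strip_yellow 0.6 ext [318. 247.  82. 322.] ctr [559.3 -72.3] sz [201.2  45.5] axis deg 4.9 rad 0.086 z5/50/95 [5.1 6.4 7.8]
strip_green 0.57 ext [421. 223.  90. 275.] ctr [537.9 -23.6] sz [166.7  58.9] axis deg 4.4 rad 0.077 z5/50/95 [5.1 6.4 7.5]
```

View pics/w8.png

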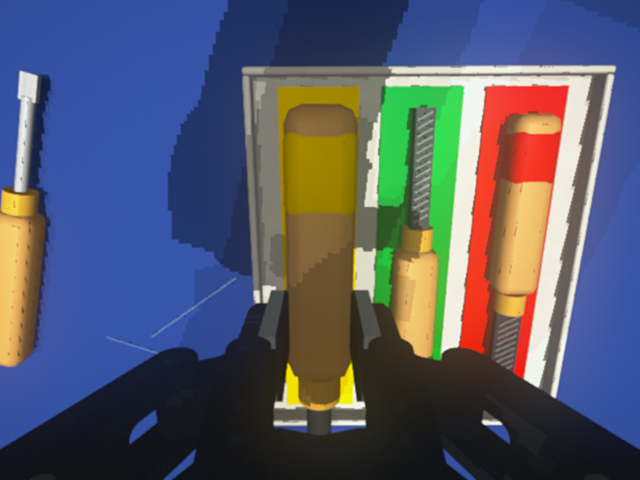

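The yellow file is centred over the yellow strip at (320,247), and the red and green files lie within their strips. I'm lowering yellow.

Request:
{"api": "drive_tool", "payload": {"steps": [[[0,0,3.0],0,1],[[0,0,2.5],0,1],[[0,0,1.5],0,1],[[0,0,0.7],0,1],[[0,0,0.5],0,1],[[0,0,0],0,1],[[0,0,0],0,0.25],[[0,0,0],0,0.25],[[0,0,0],0,0.25]]}}

```text
t: 16.55
position: [548.4, -71.9, 16.1]
tool_rot: [-0.13, 3.137, -0.001]
force: [0.2, 0.1, 0.2]
opening: 31.9
finger_force: 0.0
```

Request:
{"api": "drive_tool", "payload": {"steps": [[[0,0,-2.0],0,0.25],[[0,0,-4.0],0,0.25],[[0,0,-4.0],0,0.25],[[0,0,-4.0],0,0.25],[[0,0,-4.0],0,0.25],[[0,0,-2.0],0,0.25],[[0,3.0,0],0,0.25],[[0,3.0,0],0,0.25],[[0,0,0],0,0.25],[[0,0,0],0,0.25]]}}

```text
t: 17.38
position: [542.5, -10.8, 215.9]
tool_rot: [-0.134, 3.138, -0.001]
force: [-0.3, -0.1, 0.5]
opening: 31.9
finger_force: 0.0
```

Request:
{"api": "drive_tool", "payload": {"steps": [[[0,0,0],0,0.25],[[0,0,0],0,0.25],[[0,0,0],0,0.25]]}}

```text
t: 17.63
position: [542.5, -12.7, 215.1]
tool_rot: [0.129, -3.139, 0.0]
force: [-0.4, -0.4, -0.4]
opening: 32.1
finger_force: 0.0
```

```bash
python3 look.py w9 file_yellow file_green file_red strip_yellow strip_green strip_red
```

```text
t 17.63 tcp [542.5 -12.7 215.1] yaw -3.06 open 32.1
file_yellow 0.56 ext [248. 207.  32. 191.] ctr [552.2 -59. ] sz [161.7  48.7] axis deg 4.5 rad 0.079 z5/50/95 [19.5 25.6 27.5]
file_green 0.93 ext [317. 214.  30. 205.] ctr [555.7 -16.8] sz [178.7  25. ] axis deg 5.7 rad 0.099 z5/50/95 [20.6 25.3 27.4]
file_red 0.77 ext [383. 207.  35. 186.] ctr [542.7  31.8] sz [155.8  44.7] axis deg 7.8 rad 0.137 z5/50/95 [18.3 25.5 27.5]
strip_yellow 0.88 ext [249. 206.  58. 215.] ctr [553.3 -62.2] sz [188.7  67.8] axis deg 4.7 rad 0.081 z5/50/95 [5.  6.4 7.9]
strip_green 0.56 ext [314. 211.  53. 226.] ctr [555.4 -16.5] sz [200.4  45.5] axis deg 4.8 rad 0.083 z5/50/95 [5.2 6.4 7.7]
strip_red 0.78 ext [382. 209.  60. 224.] ctr [550.1  33.1] sz [199.6  58.4] axis deg 4.7 rad 0.082 z5/50/95 [5.1 6.4 7.7]
```

View pics/w9.png

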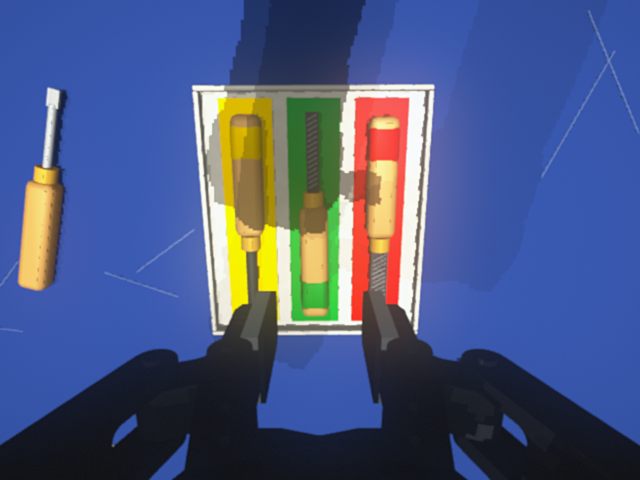

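The image shows all three files lying flat inside their own strips: yellow (248,207), green (314,214) and red (382,207). The gripper is clear and the screwdriver hasn't moved, so I'm handing in.

```bash
python3 -c "
from plant import arm
print(arm.close_job())"
```

```text
the job is handed in; nothing more can be done
None
```

The red, green and yellow files each lie flat and wholly on the strip of their own colour, by the last wrist image; I handed the job in at about 18 s, and the screwdriver, scraper, V-block and look-alikes were not touched.

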